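# Set a microscope stage to its mark with the backlash taken out

### The job

Using only its black knob, set the microscope stage so that the carriage's orange needle stands on the red mark, with the screw's backlash taken out: first run the needle about 5 mm past the red mark (never more than 10 mm), then turn the knob back the other way so that the needle comes back onto the mark and the return turn is the last drive it gets. The knob's shaft is slender, so turn it without shoving it sideways; do not touch the carriage or shift the red mark, leave the other things where they are, and let go at the end.

Things in the scene. Friction and masses are not known exactly. Their poses are not given: they have to be found in the camera images.
- stage: Black stage base, a fixed plate 200 (x) by 260 (y) mm, its upper face 30 mm above the bench. Origin: centre of its underside, on the bench. The carriage travels along its y axis. The knob's axis stands upright near x = -55, y = -85 mm, up to 8 mm off in either direction: its exact place must be felt or seen. Nothing within 70 mm of it is higher than 53 mm above the bench, but the knob.
- needle (a point): Tip of the orange needle, 18 mm long and 2.4 mm wide, that sticks out of the carriage's -x edge over the white scale, 40 mm above the bench. The carriage is a dark steel plate 90 by 100 by 12 mm with a glass specimen slide on it, its top 48 mm above the bench. Axes as the stage's.
- red_mark (a point): Tip of the red line, 2.4 mm wide, on the small red rider (14 by 12 by 8 mm) at the scale, 39 mm above the bench. The rider slides stiffly along the scale and is to stay put. The needle starts 8 to 16 mm to its -y side. Axes as the stage's; the needle is on the mark when both have the same y in the stage's frame.
- knob (a joint): Black ribbed round knob, 36 mm across, from 53 to 95 mm above the bench, white line on top; grip at any yaw. Below it a grey dial, 62 mm across, fixed to the screw, yellow line. Value: how far the knob is clockwise (from above) of the dial, 0 to 0.5 rad of backlash: 0.5 when driving clockwise, 0 (lines in line) when driving anticlockwise. About 0.02 N m in the backlash, 0.13 N m driving; stays where left.
- coupling (a joint): Sideways bend of the slender shaft that carries the knob, in m, along the dial's x axis (which turns with the dial); 0 when nothing pushes on the knob. The shaft gives 1 mm per 2.5 N of side force in any direction and springs back. Beyond 2.5 mm (about 6 N) it counts as overbent.
- coupling_y (a joint): The same sideways bend of the knob's shaft along the dial's y axis, in m; 0 when nothing pushes on the knob.
- wash_bottle: Orange bottle, 64 mm across, 170 mm tall, standing loose on the bench. Origin: centre of its underside. Bystander.
- oil_jar: Small amber jar with black cap, 28 mm across, 40 mm tall, loose on the stage base near its -x, +y corner. Origin: centre of its underside. Bystander.
- slide_rack: White rack with seven upright fins, 90 by 130 by 57 mm, loose. Origin: centre of its underside. Bystander.
- dish: Clear shallow dish, 90 mm across, 16 mm tall, loose. Origin: centre of its underside. Bystander.
- slide_box: Blue box, 85 by 60 by 35 mm, loose. Origin: centre of its underside. Bystander.
- beaker: Empty glass beaker, 60 mm across, 70 mm tall, loose. Origin: centre of its underside. Bystander.
- tube_rack: Blue block with two rows of capped tubes, 70 by 160 by 62 mm, loose. Origin: centre of its underside. Bystander.
- carriage: The carriage, a dark steel plate 90 by 100 by 12 mm with a glass specimen slide on it, its underside 36 mm above the bench. Origin: centre of its underside. It slides along the stage's y axis, with room for at least 45 mm to +y and 12 mm to -y from its start. While driven it moves 8 mm per radian (50 mm per turn) of the knob, to +y when the knob turns clockwise seen from above.

How it is judged:
By the outcome, as a careful person would: the job done as asked, in the order asked, and still so for the second after the job is handed in, with the robot touching nothing.
It also fails if it takes over 72 s, if anything falls off the work surface, if the arm or the gripper's body presses on something with over 40 N, if the wrist force passes 120 N, or if a joint passes its speed limit or range.

### The arm

A 6-joint arm with a two-finger parallel gripper is mounted at the origin on the work surface. World frame = base frame: x ahead of the robot, y to its left, z up, the work surface at z = 0. Lengths are in m, angles in rad, forces in N, time in s.
With the tool pointing down it reaches from about 0.4 to 0.825 m from the base axis. Payload 7 kg.
Tool frame: the origin (TCP) lies midway between the tips of the shut fingers; the grasp point (between the pads) lies 19 mm behind it; z points along the fingers, y is the line along which they close (so a half turn about z gives the same grasp; the last joint's range is limited). The gripper opens to 88 mm and grips with 3 to 60 N. Pads are 19 mm wide; open, the fingers measure 130 mm over their backs; the gripper's body (78 mm by 193 mm) begins 47 mm behind the grasp point.
Start: joints at [0.288, 0.359, 0.012, 0, -1.224, -0.288], TCP at [0.675, -0, 0.227] pointing down, gripper open.
Joint ranges: [-3.07, 3.07], [-1.43, 2.12], [-1.02, 1.25], [-3.03, 1.67], [-3.05, -0], [-3.03, 3.03]. Speed limits (rad/s): [2.39, 2.39, 3.01, 3.14, 3.14, 3.14].

### API

Orientations are given as [roll, pitch, yaw] about the fixed x, y, z axes, in that order (R = Rz(yaw) Ry(pitch) Rx(roll)).
In Python, from station import monitor, viewer, arm gives the robot as it stands.
- The arm moves only by the tool move_arm, never from a script. Its argument "deltas" is a list that holds one entry, the list of rows, each a list of 7 numbers: the turn, a rotation vector about the tool's x, y, z in degrees, then the shift along the tool's x, y, z in m, then the finger opening in m, from 0 to 0.0876. A call has 1 to 12 rows; each row is the pose to reach, as a shift and turn from the pose commanded when the call began, along the tool's axes at that moment; what a row does not reach only later rows make up. A row lasts 1/12 s, in which the tool goes at most 41.7 mm and 7.16 degrees, less where a joint would pass 70% of its speed; a pose out of reach is approached as far as the arm can. A call with a gripper value outside its range is refused whole. The fingers move at their own pace and stop on an object; "force" is the grip in N (left out, the last holds). Time passes only in rows, so rows that repeat a pose let the fingers close. It gives the time, the measured TCP pose, the force and the opening at its end, in the units of the state.
- monitor.get_state(): the state, without advancing time (a new reading comes with each control period).
- viewer.grab_frame(name): name is "scene" or "side" or "wrist"; returns a dict with "frame" (420x560x3 uint8, blue, green, red), "vfov" (degrees; the focal length in pixels is half the picture's height over the tangent of half this angle, whatever the lens; pixels are square), "cx", "cy" (the principal point, pixels), "xyz" and "orientation" of the camera in the world; the wrist camera has in their place "hand_eye" (4x4, takes a point from camera to tool coordinates, whose origin is the TCP and whose axes are the flange's). Camera axes: x right, y down, z forward; pixel columns grow to the right and rows downward; lengths in m; the calibration is good to about 2 mm. A picture is of the moment at which its call begins: read the wrist's pose just before it. There is no depth.
- arm.job_done(): hands the job in, once; it reports no verdict.
The state is a dict: "t": time; "q": joint angles; "qd": joint speeds; "joint_efforts": joint torques, N m; "eef_pos": TCP position; "ee_rot": TCP orientation; "force": force on the tool from outside, world axes, zero at the start; "moment": the same for the moment, N m; "width": finger opening in m.
Only numpy, scipy, OpenCV 4.12 (cv2) and the standard library are available. Lean on these libraries where they do the work, as an engineer would, in place of code of your own. Each camera call takes 0.05 s, during which the arm holds its last target. There are 200 camera calls.

## Working session

There is one attempt and no reset: what is moved stays moved. The work goes in short steps, Python scripts to look and compute and a tool call to move; the robot and the scene stay as the last step left them, time stands still between calls to the robot, and variables do not carry over. Pictures are saved under pics/ and viewed, on a budget of 10 in all, crops included, one or two more only if the job needs it, and the job is handed in when it is done.

Besides the shell and the picture viewer there is one more tool, called after ">>>" by a JSON object that holds its "method" and its "body". move_arm: Moves the arm, as the interface text tells. Its arguments: {"type":"object","properties":{"deltas":{"type":"array","items":{"type":"array","items":{"type":"array","items":{"type":"number"}}}},"force":{"type":"number"}},"required":["deltas"]}

```bash
mkdir -p pics; cat > h.py <<'E'
import cv2,numpy as np
from station import monitor,viewer,arm
from scipy.spatial.transform import Rotation as R
def grab(n,fn=None):
    s=monitor.get_state(); f=viewer.grab_frame(n)
    im=np.array(f["frame"]); 
    if fn: cv2.imwrite("pics/"+fn,im)
    fl=im.shape[0]/2/np.tan(np.radians(f["vfov"])/2)
    if "hand_eye" in f:
        T=np.eye(4);T[:3,:3]=R.from_euler("xyz",s["ee_rot"]).as_matrix() if len(s["ee_rot"])==3 else 0;T[:3,3]=s["eef_pos"]
        T=T@np.array(f["hand_eye"])
    else:
        T=np.eye(4);o=np.array(f["orientation"]);T[:3,:3]=o if o.shape==(3,3) else R.from_euler("xyz",o).as_matrix();T[:3,3]=f["xyz"]
    return im,(fl,f["cx"],f["cy"],T),s
def ray(c,u,v,z):
    fl,cx,cy,T=c; d=T[:3,:3]@np.array([(u-cx)/fl,(v-cy)/fl,1]); p=T[:3,3]
    return p+d*(z-p[2])/d[2]
def proj(c,P):
    fl,cx,cy,T=c; q=T[:3,:3].T@(np.array(P)-T[:3,3]); return fl*q[0]/q[2]+cx,fl*q[1]/q[2]+cy
E
python3 - <<'E'
from h import *
import pickle
a,c,s=grab("scene");b,c2,_=grab("wrist");d,c3,_=grab("side")
cv2.imwrite("pics/a.png",a);cv2.imwrite("pics/b.png",b);cv2.imwrite("pics/s.png",d)
pickle.dump((c,c2,c3),open("cal.pkl","wb"))
for k in(c,c2,c3):print(np.round(k[0],1),k[1],k[2],np.round(k[3],3).tolist())
print(s)
E
```

```text
541.0 278.25602480291 216.98337696946825 [[-0.315, 0.699, -0.642, 1.338], [0.949, 0.235, -0.211, 0.274], [0.003, -0.676, -0.737, 1.003], [0.0, 0.0, 0.0, 1.0]]
353.7 278.1074140187429 209.37977015868032 [[-1.0, 0.0, -0.003, 0.674], [-0.0, 0.963, 0.27, -0.073], [0.003, 0.27, -0.963, 0.383], [0.0, 0.0, 0.0, 1.0]]
418.0 273.6568863798754 205.71866828494052 [[0.693, -0.347, 0.632, -0.107], [-0.721, -0.319, 0.616, -0.607], [-0.012, -0.882, -0.471, 0.54], [0.0, 0.0, 0.0, 1.0]]
{'t': 0.0, 'q': array([ 2.88059585e-01,  3.59383493e-01,  1.10569842e-02, -3.62540604e-04,
       -1.22409627e+00, -2.88055813e-01]), 'qd': array([ 7.79264885e-04, -5.06289135e-04, -9.18473693e-04,  5.39874567e-04,
       -9.35664483e-05,  1.97457629e-03]), 'joint_efforts': array([-8.00930356e-04, -5.82726967e+01,  2.93058443e+01,  6.99745238e+00,
        6.93249181e-03, -2.06530804e-04]), 'eef_pos': array([ 6.74507258e-01, -5.08665098e-05,  2.25621832e-01]), 'ee_rot': array([ 3.13993639e+00, -1.35334154e-04, -1.57091591e+00]), 'force': array([ 0.63120411,  0.23147636, -0.58685603]), 'moment': array([-0.02736536,  0.01858469, -0.00195352]), 'width': 0.08749204217295865}
```

View pics/a.png

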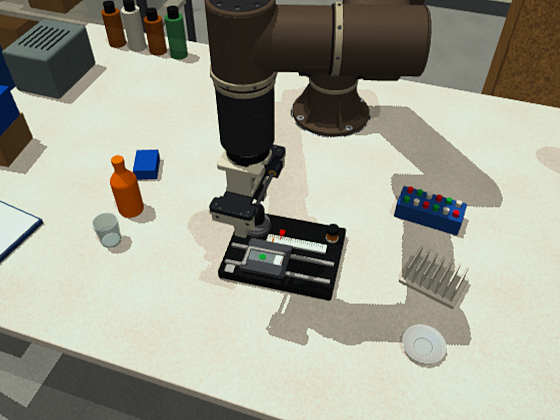

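View pics/b.png

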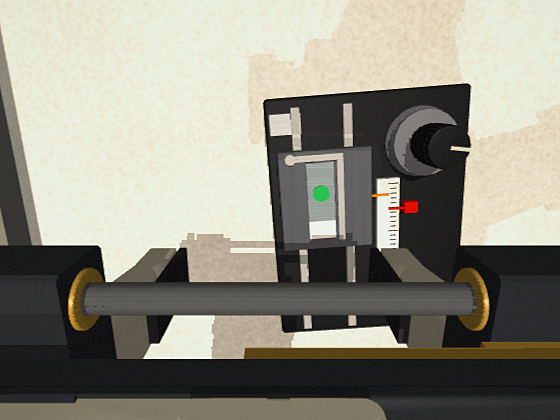

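```bash
python3 - <<'E'
from h import *
import pickle
c,c2,c3=pickle.load(open("cal.pkl","rb"))
for n,u,v,z in [("c-x-y",470,84,.03),("c+x-y",264,100,.03),("c+x+y",283,332,.03),("dial",423,140,.05),("knobtop",440,147,.095),("needle",373,195,.04),("mark",389,208,.039)]:
    print(n,ray(c2,u,v,z).round(4))
for n,u,v,z in [("bottle",130,212,0),("beaker",110,245,0)]: print(n,ray(c,u,v,z).round(3))
a=cv2.imread("pics/a.png");b=cv2.imread("pics/b.png");s=cv2.imread("pics/s.png")
w=cv2.resize(b[70:260,340:490],None,fx=3,fy=3,interpolation=cv2.INTER_CUBIC)
cv2.imwrite("pics/bc.png",w)
E
```

```text
c-x-y [ 0.4919 -0.097   0.03  ]
c+x-y [ 0.6867 -0.0825  0.03  ]
c+x+y [0.6676 0.1724 0.03  ]
dial [ 0.5387 -0.0465  0.05  ]
knobtop [ 0.5427 -0.0445  0.095 ]
needle [0.5786 0.0083 0.04  ]
mark [0.5611 0.022  0.039 ]
bottle [ 0.568 -0.374  0.   ]
beaker [ 0.68  -0.367  0.   ]
```

View pics/bc.png

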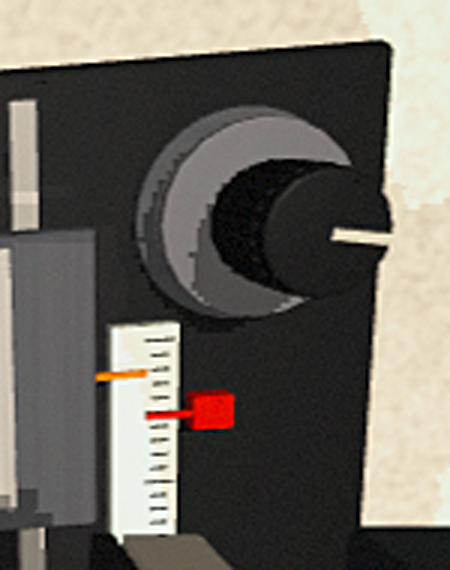

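>>> {"method": "move_arm", "body": {"deltas": [[[0,0,-7,0.004,0.012,0,0.087],[0,0,-14,0.008,0.024,0,0.087],[0,0,-21,0.012,0.036,0.005,0.087],[0,0,-28,0.016,0.048,0.01,0.087],[0,0,-35,0.02,0.06,0.015,0.087],[0,0,-42,0.024,0.072,0.02,0.087],[0,0,-49,0.028,0.084,0.025,0.087],[0,0,-56,0.032,0.1,0.03,0.087],[0,0,-63,0.036,0.112,0.035,0.087],[0,0,-70,0.04,0.124,0.04,0.087],[0,0,-77,0.0447,0.1395,0.045,0.087],[0,0,-80,0.0447,0.1395,0.05,0.087]]]}}

```text
t: 1.15
eef_pos: [0.5329, -0.0454, 0.1763]
ee_rot: [-3.141, 0.001, -0.168]
force: [0.0, 0.2, -0.9]
width: 0.0871
```

>>> {"method": "move_arm", "body": {"deltas": [[[0,0,-7,0,0,0,0.087],[0,0,-14,0,0,0,0.087],[0,0,-21,0,0,0,0.087],[0,0,-28,0,0,0,0.087],[0,0,-35,0,0,0,0.087],[0,0,-42,0,0,0,0.087],[0,0,-49,0,0,0,0.087],[0,0,-56,0,0,0,0.087],[0,0,-63,0,0,0,0.087],[0,0,-70,0,0,0,0.087],[0,0,-76,0,0,0,0.087],[0,0,-80,0,0,0,0.087]]]}}

```text
t: 2.15
eef_pos: [0.5353, -0.0447, 0.1764]
ee_rot: [-3.141, 0.0, 1.227]
force: [-0.6, 0.3, 0.4]
width: 0.087
```

```bash
python3 - <<'E'
from h import *
import pickle
b,c2,s=grab("wrist","w1.png")
pickle.dump(c2,open("cal1.pkl","wb"))
print({k:np.round(v,4) for k,v in s.items()})
for z in(.095,.047):print(proj(c2,[.535,-.0448,z]))
E
```

```text
{'t': np.float64(2.15), 'q': array([ 2.8170e-01,  1.7290e-01, -3.6370e-01, -1.0000e-04, -1.0346e+00,
        2.5166e+00]), 'qd': array([-1.400e-03,  2.800e-03, -1.200e-03,  1.900e-03,  4.000e-04,
        7.744e-01]), 'joint_efforts': array([-2.00000e-04, -4.09763e+01,  2.68035e+01,  6.25460e+00,
        1.09000e-02, -7.09800e-01]), 'eef_pos': array([ 0.5353, -0.0447,  0.1764]), 'ee_rot': array([-3.1412e+00,  2.0000e-04,  1.2274e+00]), 'force': array([-0.5868,  0.3217,  0.3525]), 'moment': array([-0.1945, -0.0485,  0.0122]), 'width': np.float64(0.087)}
(np.float64(278.69856769242926), np.float64(216.47485870682948))
(np.float64(278.68048799964737), np.float64(199.78381113488766))
```

View pics/w1.png

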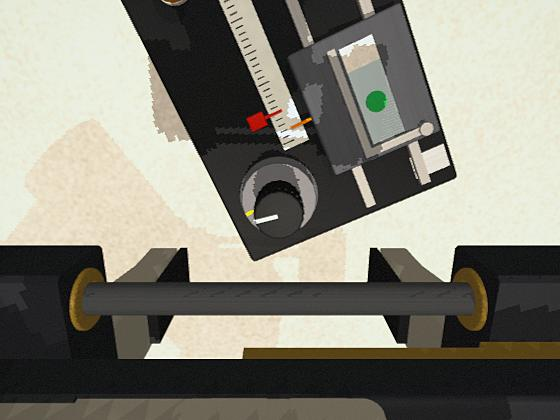

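```bash
python3 - <<'E'
from h import *
import pickle
b,c2,s=grab("wrist");pickle.dump(c2,open("cal1.pkl","wb"))
w=cv2.resize(b[100:250,220:345],None,fx=4,fy=4,interpolation=cv2.INTER_CUBIC)
w=cv2.convertScaleAbs(w,alpha=1.6,beta=20)
cv2.imwrite("pics/w1.png",b);cv2.imwrite("pics/w1c.png",w)
print(s["eef_pos"],s["ee_rot"])
# lines
for n,m in(("red",(b[...,2]>150)&(b[...,1]<60)),("orange",(b[...,2]>180)&(b[...,1]>90)&(b[...,1]<170)&(b[...,0]<80)),("yellow",(b[...,2]>180)&(b[...,1]>180)&(b[...,0]<80))):
    ys,xs=np.nonzero(m[100:250,220:345]); print(n,list(zip(xs+220,ys+100))[:60])
E
```

```text
[ 0.5352459  -0.04474469  0.17635483] [-3.14114917e+00  1.73170777e-04  1.23045588e+00]
red [(np.int64(279), np.int64(110)), (np.int64(280), np.int64(110)), (np.int64(281), np.int64(110)), (np.int64(277), np.int64(111)), (np.int64(278), np.int64(111)), (np.int64(279), np.int64(111)), (np.int64(280), np.int64(111)), (np.int64(281), np.int64(111)), (np.int64(260), np.int64(112)), (np.int64(261), np.int64(112)), (np.int64(262), np.int64(112)), (np.int64(275), np.int64(112)), (np.int64(276), np.int64(112)), (np.int64(277), np.int64(112)), (np.int64(278), np.int64(112)), (np.int64(279), np.int64(112)), (np.int64(258), np.int64(113)), (np.int64(259), np.int64(113)), (np.int64(260), np.int64(113)), (np.int64(261), np.int64(113)), (np.int64(262), np.int64(113)), (np.int64(272), np.int64(113)), (np.int64(273), np.int64(113)), (np.int64(274), np.int64(113)), (np.int64(275), np.int64(113)), (np.int64(276), np.int64(113)), (np.int64(277), np.int64(113)), (np.int64(256), np.int64(114)), (np.int64(257), np.int64(114)), (np.int64(258), np.int64(114)), (np.int64(259), np.int64(114)), (np.int64(260),
[... 2692 characters left out ...]
.int64(253), np.int64(211)), (np.int64(246), np.int64(212)), (np.int64(247), np.int64(212)), (np.int64(248), np.int64(212)), (np.int64(249), np.int64(212)), (np.int64(250), np.int64(212)), (np.int64(251), np.int64(212)), (np.int64(252), np.int64(212)), (np.int64(245), np.int64(213)), (np.int64(246), np.int64(213)), (np.int64(247), np.int64(213)), (np.int64(248), np.int64(213)), (np.int64(249), np.int64(213)), (np.int64(250), np.int64(213)), (np.int64(251), np.int64(213)), (np.int64(252), np.int64(213)), (np.int64(246), np.int64(214)), (np.int64(247), np.int64(214)), (np.int64(248), np.int64(214)), (np.int64(249), np.int64(214)), (np.int64(250), np.int64(214)), (np.int64(247), np.int64(215))]
```

View pics/w1c.png

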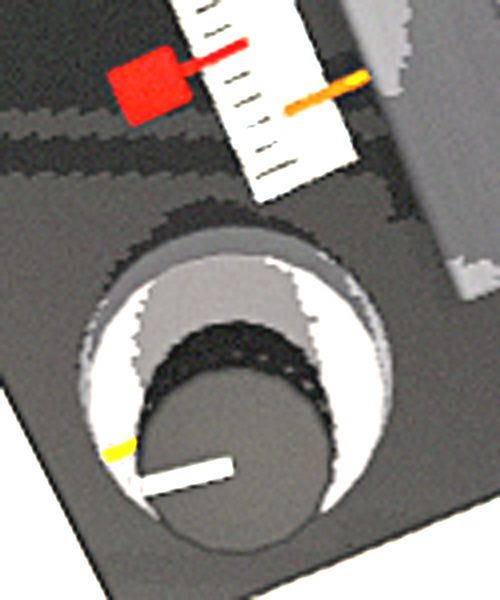

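```bash
cat > meas.py <<'E'
from h import *
YAW=np.radians(4.25)  # stage yaw
def gap(b,c,box):
    x0,x1,y0,y1=box; B,G,Rr=[b[...,i].astype(int) for i in range(3)]
    out={}
    for n,m,z in(("red",(Rr>130)&(G<70)&(B<70),.039),("orange",(Rr-B>110)&(G-B>45)&(Rr-G>35),.04)):
        m2=np.zeros_like(m);m2[y0:y1,x0:x1]=m[y0:y1,x0:x1]
        ys,xs=np.nonzero(m2)
        P=np.array([ray(c,u,v,z) for u,v in zip(xs,ys)])
        ey=np.array([-np.sin(YAW),np.cos(YAW)]);ex=np.array([np.cos(YAW),np.sin(YAW)])
        out[n]=np.c_[P[:,:2]@ex,P[:,:2]@ey]
    r=out["red"]; xm=r[:,0].max(); r=r[r[:,0]>xm-.007]  # the line, not rider
    o=out["orange"]
    print("red x",r[:,0].min(),xm,"n",len(r),"orange x",o[:,0].min(),o[:,0].max(),len(o))
    tip=o[o[:,0]<o[:,0].min()+.007]
    pr=np.polyfit(r[:,0],r[:,1],1);po=np.polyfit(o[:,0],o[:,1],1)
    print("slopes deg",np.degrees(np.arctan([pr[0],po[0]])).round(2))
    g=tip[:,1].mean()-r[:,1].mean()
    print("needle-mark stage y mm: %.2f (whole needle %.2f)"%(g*1e3,(o[:,1].mean()-r[:,1].mean())*1e3))
E
python3 - <<'E'
from meas import *
import pickle
_,c0,_=pickle.load(open("cal.pkl","rb"));c1=pickle.load(open("cal1.pkl","rb"))
print("knob",ray(c0,449,146.7,.095),ray(c1,278,214.5,.095),"dial",ray(c0,427.7,141.7,.047),ray(c1,279.9,200.9,.047))
gap(cv2.imread("pics/b.png"),c0,(360,425,185,220))
gap(cv2.imread("pics/w1.png"),c1,(240,320,100,140))
# angles of white line and yellow in world
p=ray(c1,278,216,.095);q=ray(c1,220+140/4,100+488/4,.095);y=ray(c1,247,213,.047);d=ray(c1,279.9,200.9,.047)
for a in(q-p,y-d):print(np.degrees(np.arctan2(a[1],a[0])))
E
```

```text
knob [ 0.53540203 -0.04479011  0.095     ] [ 0.53499168 -0.04327474  0.095     ] dial [ 0.5329167  -0.04470165  0.047     ] [ 0.53561254 -0.04606031  0.047     ]
red x 0.5551804127603172 0.5612348767626055 n 13 orange x 0.562682527019677 0.5786157620714526 42
slopes deg [3.31 0.26]
needle-mark stage y mm: -14.91 (whole needle -14.92)
red x 0.5782773406208728 0.5800572731328805 n 2 orange x 0.5627504992468044 0.5805792416298612 71
slopes deg [2.43 0.02]
needle-mark stage y mm: 1.26 (whole needle 1.24)
175.78898618761826
-178.66212100409317
```

>>> {"method": "move_arm", "body": {"deltas": [[[0,0,0,0,0,0.015,0.087],[0,0,0,0,0,0.03,0.087],[0,0,0,0,0,0.045,0.087],[0,0,0,0,0,0.06,0.087],[0,0,0,0,0,0.075,0.08],[0,0,0,0,0,0.09,0.07],[0,0,0,0,0,0.1,0.06],[0,0,0,0,0,0.108,0.055],[0,0,0,0,0,0.114,0.05],[0,0,0,0,0,0.114,0.046],[0,0,0,0,0,0.114,0.044],[0,0,0,0,0,0.114,0.044]]], "force": 10}}

```text
t: 3.25
eef_pos: [0.536, -0.0446, 0.0632]
ee_rot: [3.141, -0.0, 1.222]
force: [-0.7, -0.2, -0.6]
width: 0.045
```

```bash
python3 - <<'E'
from meas import *
for i in range(3):
    b,c,s=grab("wrist"); print(s["t"],s["force"].round(2),s["moment"].round(3),s["eef_pos"].round(4),s["ee_rot"].round(4),s["width"])
cv2.imwrite("pics/w2.png",b)
i=cv2.imread("pics/w1.png");import pickle
gap(i,pickle.load(open("cal1.pkl","rb")),(240,287,100,140)) if 0 else None
E
```

```text
3.25 [-0.72 -0.19 -0.56] [-0.143  0.001  0.017] [ 0.536  -0.0446  0.0632] [ 3.1407e+00 -4.0000e-04  1.2216e+00] 0.04502652634258725
3.3 [-0.45 -0.29 -0.31] [-0.214 -0.046 -0.007] [ 0.536  -0.0446  0.0633] [ 3.1405e+00 -7.0000e-04  1.2216e+00] 0.04450962993639982
3.35 [-0.35 -0.8   0.44] [-0.2   -0.075 -0.04 ] [ 0.536  -0.0446  0.0633] [ 3.1405e+00 -7.0000e-04  1.2217e+00] 0.0444743035276696
```

View pics/w2.png

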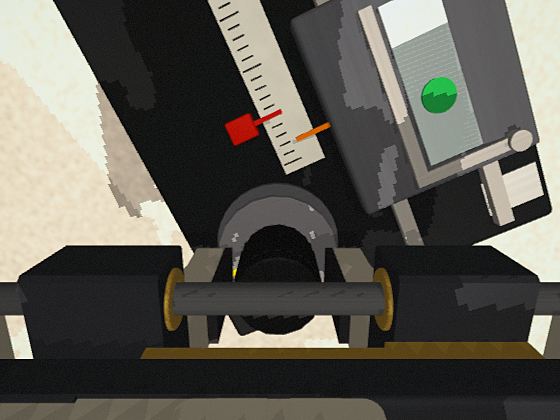

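>>> {"method": "move_arm", "body": {"deltas": [[[0,0,0,0,-0.0003,0,0.042],[0,0,0,0,-0.0006,0,0.04],[0,0,0,0,-0.0006,0,0.038],[0,0,0,0,-0.0006,0,0.036],[0,0,0,0,-0.0006,0,0.034],[0,0,0,0,-0.0006,0,0.032],[0,0,0,0,-0.0006,0,0.03],[0,0,0,0,-0.0006,0,0.03]]], "force": 8}}

```text
t: 4.07
eef_pos: [0.5352, -0.0445, 0.0627]
ee_rot: [3.141, -0.0, 1.222]
force: [0.5, 0.1, 0.7]
width: 0.0359
```

```bash
cat > st.py <<'E'
from meas import *
def st(n=6,box=None,fn="cur.png"):
    F=[];M=[]
    for i in range(n):
        b,c,s=grab("wrist");F.append(s["force"]);M.append(s["moment"])
    F=np.mean(F,0);M=np.mean(M,0);Rm=R.from_euler("xyz",s["ee_rot"]).as_matrix()
    print("t",s["t"],"F world",F.round(2),"F tool",(Rm.T@F).round(2),"M tool",(Rm.T@M).round(3),"pos",s["eef_pos"].round(4),"rot",s["ee_rot"].round(4),"w",round(s["width"],4),"q6",s["q"][5].round(2))
    cv2.imwrite("pics/"+fn,b)
    return b,c
E
python3 -c "
from st import *
b,c=st()
gap(b,c,(225,288,90,150)) if 0 else None
"
```

```text
t 4.3167 F world [ 0.84 -0.18  1.01] F tool [ 0.11  0.86 -1.01] M tool [-0.543 -0.2   -0.013] pos [ 0.5351 -0.0445  0.0627] rot [ 3.1413e+00 -1.0000e-04  1.2218e+00] w 0.0357 q6 2.51
```

>>> {"method": "move_arm", "body": {"deltas": [[[0,0,0,0,0.0003,0,0.03],[0,0,0,0,0.0003,0,0.03],[0,0,4,0,0.0003,0,0.03],[0,0,8,0,0.0003,0,0.03],[0,0,12,0,0.0003,0,0.03],[0,0,16,0,0.0003,0,0.03],[0,0,20,0,0.0003,0,0.03],[0,0,24,0,0.0003,0,0.03],[0,0,28,0,0.0003,0,0.03],[0,0,32,0,0.0003,0,0.03],[0,0,36,0,0.0003,0,0.03],[0,0,40,0,0.0003,0,0.03]]], "force": 25}}

```text
t: 5.37
eef_pos: [0.5351, -0.0445, 0.0627]
ee_rot: [-3.141, 0.0, 0.52]
force: [-0.6, 0.4, 3.5]
width: 0.0351
```

```bash
python3 -c "
from st import *
b,c=st(fn='w3.png')
"
```

```text
t 5.6167 F world [0.16 0.32 3.09] F tool [ 0.3  -0.2  -3.09] M tool [ 0.12  -0.042 -0.035] pos [ 0.5351 -0.0445  0.0626] rot [-3.1415 -0.      0.5258] w 0.0358 q6 1.81
```

View pics/w3.png

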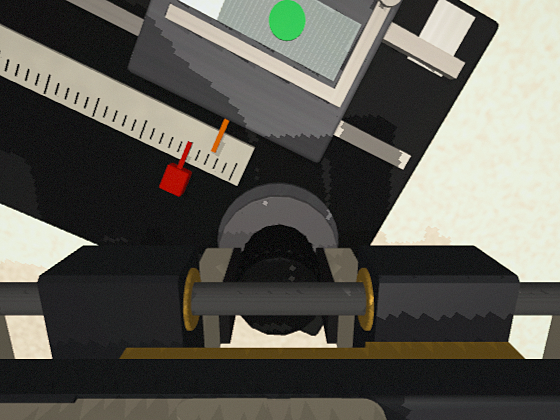

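```bash
cat > meas.py <<'E'
from h import *
YAW=np.radians(4.25)
ex=np.array([np.cos(YAW),np.sin(YAW)]);ey=np.array([-np.sin(YAW),np.cos(YAW)])
def gap(b,c):
    B,G,Rr=[b[...,i].astype(int) for i in range(3)]
    res={}
    for n,m,z,lo,hi in(("red",(Rr>100)&(G<.4*Rr)&(B<.4*Rr),.039,.5545,.5605),("orange",(Rr-B>70)&(G-B>30)&(Rr-G>30),.04,.5635,.576)):
        ys,xs=np.nonzero(m);P=np.array([ray(c,u,v,z)[:2] for u,v in zip(xs,ys)])
        Q=np.c_[P@ex,P@ey];k=(Q[:,0]>lo-.001)&(Q[:,0]<hi+.001)&(Q[:,1]>-.05)&(Q[:,1]<.02)
        Q=Q[k];k=abs(Q[:,1]-np.median(Q[:,1]))<.003;Q=Q[k]
        p=np.polyfit(Q[:,0],Q[:,1],1);res[n]=Q[:,1].mean();print(n,len(Q),"slope %.2f deg x %.4f %.4f y %.4f"%(np.degrees(np.arctan(p[0])),Q[:,0].min(),Q[:,0].max(),Q[:,1].mean()))
    print("GAP mm %.2f"%((res["orange"]-res["red"])*1e3))
E
python3 - <<'E'
from meas import *
import pickle
_,c0,_=pickle.load(open("cal.pkl","rb"));c1=pickle.load(open("cal1.pkl","rb"))
gap(cv2.imread("pics/b.png"),c0);gap(cv2.imread("pics/w1.png"),c1)
b,c,s=grab("wrist");gap(b,c)
E
```

```text
red 19 slope 3.22 deg x 0.5542 0.5612 y -0.0194
orange 41 slope 1.24 deg x 0.5627 0.5766 y -0.0345
GAP mm -15.14
red 23 slope 1.77 deg x 0.5535 0.5610 y -0.0190
orange 60 slope 0.38 deg x 0.5628 0.5767 y -0.0346
GAP mm -15.59
red 69 slope -0.01 deg x 0.5536 0.5613 y -0.0192
orange 149 slope 0.29 deg x 0.5626 0.5769 y -0.0315
GAP mm -12.33
```

>>> {"method": "move_arm", "body": {"deltas": [[[0,0,5,0,0,0,0.03],[0,0,10,0,0,0,0.03],[0,0,15,0,0,0,0.03],[0,0,20,0,0,0,0.03],[0,0,25,0,0,0,0.03],[0,0,30,0,0,0,0.03],[0,0,35,0,0,0,0.03],[0,0,40,0,0,0,0.03],[0,0,45,0,0,0,0.03],[0,0,50,0,0,0,0.03],[0,0,50,0,0,0,0.03]]]}}

```text
t: 6.63
eef_pos: [0.5352, -0.0444, 0.0626]
ee_rot: [-3.141, -0.0, -0.352]
force: [-1.1, 2.7, 4.0]
width: 0.0352
```

```bash
python3 -c "
from st import *
b,c=st(fn='w4.png')
gap(b,c)
"
```

```text
t 6.8833 F world [-0.79  2.61  4.08] F tool [-1.63 -2.19 -4.08] M tool [ 0.723 -0.556 -0.006] pos [ 0.5353 -0.0445  0.0626] rot [-3.1414e+00 -1.0000e-04 -3.4670e-01] w 0.0353 q6 0.94
red 4 slope 18.33 deg x 0.5608 0.5613 y -0.0199
orange 139 slope -0.70 deg x 0.5627 0.5769 y -0.0243
GAP mm -4.42
```

>>> {"method": "move_arm", "body": {"deltas": [[[0,0,0,-0.0005,-0.0007,0,0.03],[0,0,0,-0.0005,-0.0007,0,0.03],[0,0,5,-0.0005,-0.0007,0,0.03],[0,0,10,-0.0005,-0.0007,0,0.03],[0,0,15,-0.0005,-0.0007,0,0.03],[0,0,20,-0.0005,-0.0007,0,0.03],[0,0,25,-0.0005,-0.0007,0,0.03],[0,0,30,-0.0005,-0.0007,0,0.03],[0,0,36,-0.0005,-0.0007,0,0.03],[0,0,36,-0.0005,-0.0007,0,0.03]]]}}

```text
t: 7.77
eef_pos: [0.5353, -0.0437, 0.0626]
ee_rot: [-3.141, -0.0, -0.981]
force: [0.9, 2.4, 3.8]
width: 0.0354
```

```bash
python3 -c "
from st import *
b,c=st(fn='w5.png')
try: gap(b,c)
except Exception as e: print(e)
"
```

```text
t 8.0167 F world [0.46 1.95 4.24] F tool [-1.36 -1.48 -4.24] M tool [ 0.531 -0.476 -0.009] pos [ 0.5352 -0.0437  0.0626] rot [-3.1412e+00 -1.0000e-04 -9.7500e-01] w 0.0358 q6 0.31
matmul: Input operand 1 has a mismatch in its core dimension 0, with gufunc signature (n?,k),(k,m?)->(n?,m?) (size 2 is different from 0)
```

>>> {"method": "move_arm", "body": {"deltas": [[[0,0,0,-0.0004,-0.0004,0,0.03],[0,0,0,-0.0004,-0.0004,0,0.03],[0,0,5,-0.0004,-0.0004,0,0.03],[0,0,10,-0.0004,-0.0004,0,0.03],[0,0,15,-0.0004,-0.0004,0,0.03],[0,0,20,-0.0004,-0.0004,0,0.03],[0,0,25,-0.0004,-0.0004,0,0.03],[0,0,30,-0.0004,-0.0004,0,0.03],[0,0,35,-0.0004,-0.0004,0,0.03],[0,0,35,-0.0004,-0.0004,0,0.03]]]}}

```text
t: 8.9
eef_pos: [0.5354, -0.0432, 0.0626]
ee_rot: [-3.141, -0.0, -1.591]
force: [1.7, 1.0, 2.5]
width: 0.0358
```

```bash
python3 -c "
from st import *
b,c=st(fn='w6.png')
s,_,_=grab('side','side6.png')
"
```

```text
t 9.15 F world [1.6  1.12 3.84] F tool [-1.15 -1.59 -3.84] M tool [ 0.595 -0.419 -0.001] pos [ 0.5353 -0.0432  0.0626] rot [-3.1412  0.     -1.5861] w 0.0355 q6 -0.3
```

>>> {"method": "move_arm", "body": {"deltas": [[[0,0,0,0,0,0,0.045],[0,0,0,0,0,0,0.06],[0,0,0,0,0,0,0.06],[0,0,0,0,0,0,0.06],[0,0,-7,0,0,0,0.06],[0,0,-14,0,0,0,0.06],[0,0,-21,0,0,0,0.06],[0,0,-28,0,0,0,0.06],[0,0,-35,0,0,0,0.06],[0,0,-42,0,0,0,0.06],[0,0,-49,0,0,0,0.06],[0,0,-55,0,0,0,0.06]]]}}

```text
t: 10.25
eef_pos: [0.5345, -0.0434, 0.0622]
ee_rot: [3.141, 0.001, -0.622]
force: [0.5, -0.3, -0.5]
width: 0.0602
```

>>> {"method": "move_arm", "body": {"deltas": [[[0,0,-7,0,0,0,0.06],[0,0,-14,0,0,0,0.06],[0,0,-21,0,0,0,0.06],[0,0,-28,0,0,0,0.06],[0,0,-35,0,0,0,0.06],[0,0,-40,0,0,0,0.06],[0,0,-42,0,0,0,0.06],[0,0,-42,0,0,0,0.06]]]}}

```text
t: 10.92
eef_pos: [0.5345, -0.0434, 0.0622]
ee_rot: [3.142, 0.001, 0.106]
force: [0.4, 0.1, -0.0]
width: 0.0597
```

```bash
python3 -c "
from st import *
b,c=st(fn='w7.png')
gap(b,c)
"
```

```text
t 11.1667 F world [ 0.19  0.04 -0.3 ] F tool [ 0.19 -0.02  0.3 ] M tool [-0.111 -0.058  0.006] pos [ 0.5349 -0.0433  0.0625] rot [3.1416e+00 3.0000e-04 1.0360e-01] w 0.0604 q6 1.39
red 65 slope -0.64 deg x 0.5536 0.5612 y -0.0193
orange 156 slope 0.01 deg x 0.5628 0.5769 y -0.0145
GAP mm 4.76
```

View pics/w7.png

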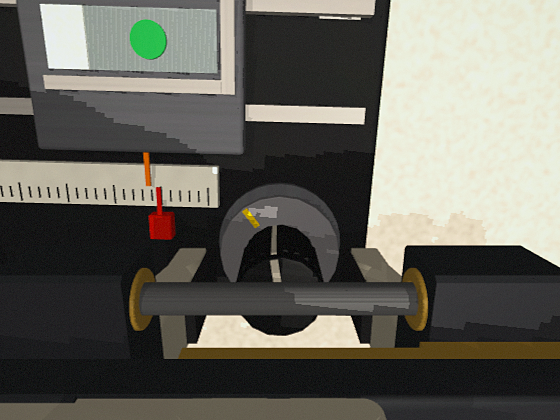

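>>> {"method": "move_arm", "body": {"deltas": [[[0,0,0,0,0,0,0.05],[0,0,0,0,0,0,0.044],[0,0,0,0,0,0,0.04],[0,0,0,0,0,0,0.038],[0,0,0,0,0,0,0.036],[0,0,0,0,0,0,0.034],[0,0,0,0,0,0,0.032],[0,0,0,0,0,0,0.03],[0,0,0,0,0,0,0.03]]], "force": 8}}

```text
t: 11.97
eef_pos: [0.535, -0.0433, 0.0626]
ee_rot: [3.141, 0.0, 0.105]
force: [-0.6, -0.5, -1.0]
width: 0.036
```

```bash
python3 -c "
from st import *
b,c=st(fn='w8.png')
gap(b,c)
"
```

```text
t 12.2167 F world [ 0.06 -1.12  0.03] F tool [-0.06  1.12 -0.03] M tool [-0.618 -0.053  0.005] pos [ 0.5351 -0.0433  0.0626] rot [3.1416 0.     0.1047] w 0.0358 q6 1.39
red 64 slope -0.81 deg x 0.5536 0.5613 y -0.0192
orange 154 slope -0.12 deg x 0.5629 0.5769 y -0.0145
GAP mm 4.74
```

>>> {"method": "move_arm", "body": {"deltas": [[[0,0,0,0,0.0004,0,0.03],[0,0,0,0,0.0004,0,0.03],[0,0,-5,0,0.0004,0,0.03],[0,0,-10,0,0.0004,0,0.03],[0,0,-15,0,0.0004,0,0.03],[0,0,-20,0,0.0004,0,0.03],[0,0,-25,0,0.0004,0,0.03],[0,0,-30,0,0.0004,0,0.03],[0,0,-35,0,0.0004,0,0.03],[0,0,-40,0,0.0004,0,0.03],[0,0,-45,0,0.0004,0,0.03],[0,0,-45,0,0.0004,0,0.03]]], "force": 25}}

```text
t: 13.27
eef_pos: [0.5352, -0.0437, 0.0626]
ee_rot: [3.141, -0.0, 0.894]
force: [0.3, -0.8, 0.5]
width: 0.0357
```

```bash
python3 -c "
from st import *
b,c=st(fn='w9.png')
gap(b,c)
"
```

```text
t 13.5167 F world [ 0.47 -1.73  0.21] F tool [-1.05  1.45 -0.21] M tool [-0.671 -0.478 -0.018] pos [ 0.5352 -0.0436  0.0626] rot [ 3.1415e+00 -1.0000e-04  8.8820e-01] w 0.0354 q6 2.17
red 66 slope 0.12 deg x 0.5538 0.5613 y -0.0191
orange 157 slope -0.33 deg x 0.5627 0.5768 y -0.0170
GAP mm 2.08
```

>>> {"method": "move_arm", "body": {"deltas": [[[0,0,0,-0.0003,0.0004,0,0.03],[0,0,-3,-0.0003,0.0004,0,0.03],[0,0,-6,-0.0003,0.0004,0,0.03],[0,0,-9,-0.0003,0.0004,0,0.03],[0,0,-12,-0.0003,0.0004,0,0.03],[0,0,-12,-0.0003,0.0004,0,0.03]]]}}

```text
t: 14.07
eef_pos: [0.5353, -0.0441, 0.0626]
ee_rot: [3.142, -0.0, 1.101]
force: [0.5, -1.2, 0.2]
width: 0.0357
```

```bash
python3 -c "
from st import *
b,c=st(fn='w10.png')
gap(b,c)
w=cv2.resize(b[60:200,180:380],None,fx=4,fy=4,interpolation=cv2.INTER_CUBIC);cv2.imwrite('pics/w10c.png',w)
"
```

```text
t 14.3167 F world [ 0.42 -1.27 -0.17] F tool [-0.94  0.95  0.17] M tool [-0.479 -0.386 -0.008] pos [ 0.5353 -0.0441  0.0626] rot [ 3.1415e+00 -1.0000e-04  1.0982e+00] w 0.0356 q6 2.39
red 65 slope -0.52 deg x 0.5535 0.5615 y -0.0190
orange 156 slope 0.40 deg x 0.5627 0.5770 y -0.0186
GAP mm 0.32
```

View pics/w10c.png

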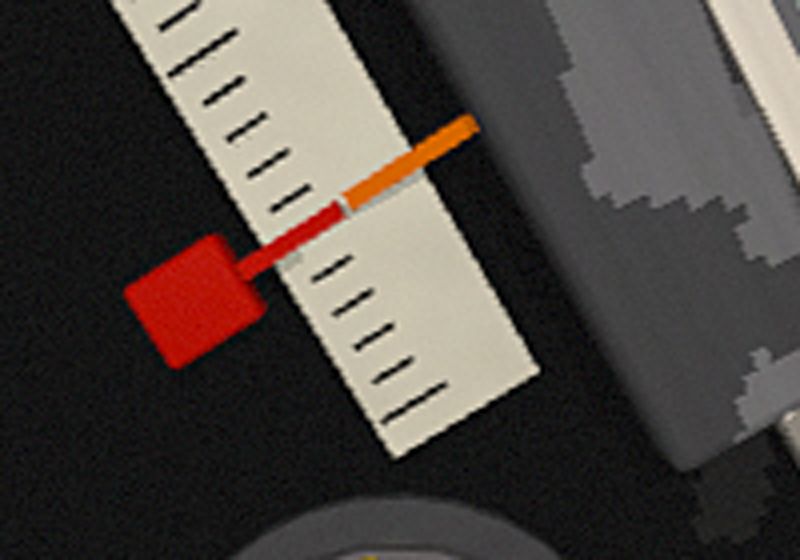

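>>> {"method": "move_arm", "body": {"deltas": [[[0,0,-1,0,0,0,0.03],[0,0,-2,0,0,0,0.03],[0,0,-2,0,0,0,0.03]]]}}

```text
t: 14.62
eef_pos: [0.5353, -0.0441, 0.0626]
ee_rot: [3.142, -0.0, 1.136]
force: [-0.1, -1.2, 0.2]
width: 0.0354
```

```bash
python3 -c "
from st import *
b,c=st(fn='w11.png')
gap(b,c)
"
```

```text
t 14.8667 F world [ 0.82 -0.84  0.62] F tool [-0.42  1.1  -0.62] M tool [-0.517 -0.323  0.043] pos [ 0.5353 -0.0441  0.0626] rot [ 3.1415e+00 -1.0000e-04  1.1344e+00] w 0.0354 q6 2.42
red 66 slope 0.22 deg x 0.5535 0.5615 y -0.0189
orange 155 slope 0.13 deg x 0.5627 0.5768 y -0.0189
GAP mm 0.02
```

Aligned. Release and lift straight up.

>>> {"method": "move_arm", "body": {"deltas": [[[0,0,0,0,0,0,0.04],[0,0,0,0,0,0,0.05],[0,0,0,0,0,0,0.06],[0,0,0,0,0,0,0.07],[0,0,0,0,0,0,0.07],[0,0,0,0,0,-0.01,0.07],[0,0,0,0,0,-0.025,0.07],[0,0,0,0,0,-0.04,0.07],[0,0,0,0,0,-0.055,0.07],[0,0,0,0,0,-0.07,0.07],[0,0,0,0,0,-0.08,0.07],[0,0,0,0,0,-0.08,0.07]]]}}

```text
t: 15.92
eef_pos: [0.5367, -0.0439, 0.1454]
ee_rot: [3.138, -0.002, 1.135]
force: [1.2, 0.3, 0.1]
width: 0.0698
```

```bash
python3 -c "
from st import *
b,c=st(fn='w12.png')
gap(b,c)
w=cv2.resize(b[80:260,200:370],None,fx=3.3,fy=3.3,interpolation=cv2.INTER_CUBIC);cv2.imwrite('pics/w12c.png',cv2.convertScaleAbs(w,alpha=1.4,beta=10))
"
```

```text
t 16.1667 F world [ 0.34  0.21 -0.51] F tool [0.33 0.22 0.51] M tool [-0.113 -0.135 -0.01 ] pos [ 0.5346 -0.0442  0.1417] rot [-3.1403e+00  8.0000e-04  1.1344e+00] w 0.0701 q6 2.42
red 29 slope 0.03 deg x 0.5537 0.5613 y -0.0189
orange 73 slope 0.64 deg x 0.5629 0.5769 y -0.0189
GAP mm 0.03
```

View pics/w12c.png

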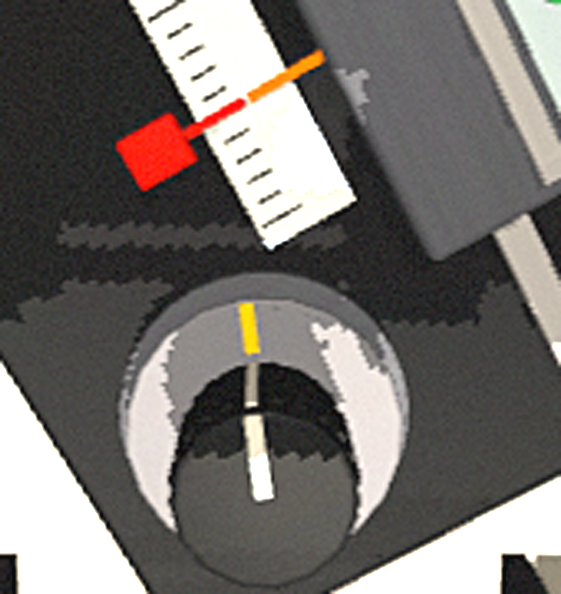

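The needle and the red line are collinear. The white and yellow lines are in line, so the knob is driving anticlockwise with the backlash out. The gripper is clear.

```bash
python3 -c "
from station import arm
print(arm.job_done())"
```

```text
the job is handed in; nothing more can be done
None
```

The needle is on the red mark with the backlash taken out, and the job is handed in. I used only the knob, in about 16 s of robot time.

- **Overshoot:** I gripped the knob and turned it clockwise until the needle stood 4.8 mm past the mark, by the wrist camera. Then I let go and gripped it again at a new yaw.
- **Return:** I turned the knob anticlockwise 59° in three steps, about 29° of it backlash, so this was the last drive the needle got.
- **Needle on the mark:** After letting go and lifting 80 mm, the camera measured needle minus mark at 0.03 mm. The camera calibration is only good to about 2 mm in position, but in the picture the two lines are also collinear.
- **Backlash:** The knob's white line and the dial's yellow line were in line, which is the anticlockwise-drive position.
- **Side force:** The highest wrist reading with the knob gripped was about 2.9 N, roughly 1.2 mm of shaft bend against the 2.5 mm limit. It was read at the end of each move and while holding, not throughout, and about 2 N of it persisted through part of the clockwise turn despite small re-centring shifts.
- **Red mark and bystanders:** The measured position of the red mark stayed the same to about 0.5 mm, apart from one poor fit of four pixels that read 0.7 mm off and I set aside. I took no final picture of the bystanders, but the arm worked only directly above the knob.

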